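# Index an oak blank past the moisture sensor and pack it

### The arm

A 6-joint arm with a two-finger parallel gripper is mounted at the origin on the work surface. World frame = base frame: x ahead of the robot, y to its left, z up, the work surface at z = 0. Lengths are in mm, angles in rad, forces in N, time in s.
With the tool pointing down it reaches from about 350 to 950 mm from the base axis. Payload 17.4 kg.
Tool frame: the origin (TCP) lies on the centre line of the jaws, within the pads' length; the fingertips stand 14 mm ahead of it and the grasp point (between the pads) lies 5 mm behind it; x points along the fingers, y is the direction in which the jaws open and shut, and the axes are right-handed (so a half turn about x gives the same grasp; the last joint's range is limited). The gripper opens to 93 mm and grips with 3 to 60 N. Pads are 15 mm wide; open, the fingers measure 128 mm over their backs; the gripper's body (75 mm by 188 mm) begins 65 mm behind the grasp point.
Start: joints at [1.125, 0.116, 1.442, -0, 1.584, -0.038], TCP at [267.707, 619.649, 232.646] pointing down, gripper open.
Joint ranges: [-2.83, 2.83], [-0.83, 2.19], [0.07, 2.5], [-1.14, 4.28], [0.01, 3], [-2.97, 2.97]. Speed limits (rad/s): [1.89, 1.89, 2.22, 3.14, 3.14, 3.14].

### API

Orientations are given as a rotation vector (axis times angle).
In Python, from cell import observe, capture, close_job gives the robot as it stands.
- The arm moves only by the tool send_rows, never from a script. Its argument "steps" is a list of rows, each a list of 3 entries, a list of its own where there are three numbers: the shift along the tool's x, y, z in m, then the turn about the tool's x in degrees, then the closure, from -1 (fully open) to 1 (shut), so that 0 is half open. In form: [[[dx, dy, dz], turn, fingers], ...]. A call has 1 to 10 rows; each row is the pose to reach, as a shift and turn from the pose measured when the call began, along the tool's axes at that moment; what a row does not reach only later rows make up. A row lasts 1/10 s, in which the tool goes at most 50 mm and 8.59 degrees, less where a joint would pass 70% of its speed; a pose out of reach is approached as far as the arm can. A call with a gripper value outside its range is refused whole. The fingers move at their own pace and stop on an object; "squeeze" is the grip in N (left out, the last holds). Time passes only in rows, so rows that repeat a pose let the fingers close. It gives the time, the measured TCP pose, the force and the opening at its end, in the units of the state.
- observe(): the state, without advancing time (a new reading comes with each control period).
- capture(name): name is "scene" or "top"; returns a dict with "pixels" (400x640x3 uint8, red, green, blue), "z_map" (400x640 float32, mm along the optical axis (not along the pixel's ray), 0 where there is no reading), "intrinsics" (3x3 intrinsics, pixels), "origin" and "orientation" of the camera in the world. Camera axes: x right, y down, z forward; pixel columns grow to the right and rows downward; lengths in mm; the calibration is good to about 2 mm. A picture is of the moment at which its call begins.
- close_job(): hands the job in, once; it reports no verdict.
The state is a dict: "time": time; "q": joint angles; "qvel": joint speeds; "tau": joint torques, N m; "tool_pos": TCP position; "tcp_rot": TCP orientation; "force": force on the tool from outside, world axes, zero at the start; "torque": the same for the moment, N m; "opening": finger opening in mm.
Only numpy, scipy, OpenCV 4.12 (cv2) and the standard library are available. Lean on these libraries where they do the work, as an engineer would, in place of code of your own. Each camera call takes 0.05 s, during which the arm holds its last target. There are 200 camera calls.

### The job

Stand the oak blank from the blue cradle in the orange nest of the dial feeder and let go, then work the red ratchet lever exactly three full strokes, letting it return fully each time, so that the dial carries the blank past the sensor. Then take the blank from the nest by its narrow ends and stand it on the floor of the packing rack's empty slot, in line with the two blanks already there. Leave the lever at rest and the dial where the third stroke put it, and do not disturb the flask, the hammer or the stack of tiles.

Things in the scene. Friction and masses are not known exactly. Their poses are not given: they have to be found in the camera images.
- blank: Loose pale oak block, 64 x 42 x 80 mm tall, about 0.16 kg, upright in the supply cradle. Origin: centre of its underside; x along its 64 mm length, y along its 42 mm width, z up. In the cradle it can be gripped only across its width (fingers on the broad faces); to go into the rack it must be held across its length (fingers on the narrow ends). Either way round is the same.
- supply: Fixed supply cradle: dark base 108 x 60 x 8 mm with two blue end walls across its x axis, 74 mm apart inside, 60 mm wide, tops at 103 mm (15 mm above the blank); its y sides are open. Origin: centre of its underside. The blank stands on the base with its length along x. Cradle and packing rack may change sides.
- feeder: Fixed green foot of the dial feeder. Origin: on the vertical axis of dial and lever, at table height. Its x axis points to the blue moisture sensor, 162 mm from the axis, 125 mm high, 28 x 50 mm. The dial is an aluminium disc, 226 mm across, top 52 mm above the table, with steel ratchet teeth under its edge out to 130 mm from the axis. The lever arm swings below it.
- nest (a point): Centre of the floor of the orange nest on the dial, 52 mm above the table, 75 mm from the axis; turns with the dial. x points outward from the axis. The pocket is 52 mm (x) by 76 mm (y) with a rim 8 mm high; the blank's length goes along y. From above it starts 60 degrees anticlockwise of the sensor and three strokes bring it 60 degrees clockwise of it.
- dial (a joint): Turn of the dial, rad, growing clockwise from above. Starts within 0.06 of 0; the ratchet has nine teeth, so the full strokes end at 0.698, 1.396 and 2.094 whatever the exact start. Friction (0.4 N m) holds it between strokes; nothing else stops it being turned by hand.
- lever (a joint): Swing of the ratchet lever, rad: 0 at rest, 0.85 at its stop (full stroke), growing clockwise from above. A spring returns it when let go. The first 0.15 or so is idle, then a pawl drives the dial up to the stop; the pawl drops behind the next tooth only near the end of the return. Pull at the handle: about 3 N at rest, 8 N at the stop.
- lever_handle (a point): Centre of the top of the upright red handle: a smooth cylinder 24 mm in diameter, from 27 to 127 mm above the table, 170 mm from the feeder's vertical axis. x points outward from the axis; the handle moves along -y of this point in the working stroke. It can be gripped from above or pushed, and may turn in the grip.
- rack: Fixed packing rack: a 130 x 170 x 8 mm grey base with two dark dividers, 100 mm long (along x), tops at 103 mm, and one fixed oak blank outside each. Origin: centre of its underside.
- rack_slot (a point): Centre of the floor of the empty slot between the dividers, 8 mm above the table. x along the slot, z up. The slot is 54 mm wide (along y), open at both ends and on top; the blank stands in it with its 64 mm length along x. The dividers rise 15 mm above a blank that stands on the floor, so it cannot be set down there while held across its width.
- flask: Bystander: mint green flask, 64 mm diameter, 190 mm tall, upright. Origin: centre of its underside.
- hammer: Bystander: hammer lying flat. Origin: about the middle of it, on the table.
- tiles: Bystander: stack of three oak tiles as one piece, 90 x 90 x 54 mm. Origin: centre of its underside.
Not all that is in view belongs to the job. Of the things like the rack, leave any that is green; of the rest the smaller one is meant.

How it is judged (in metres and radians):
On the way, in this order (a step that is already met when the one before it is completed fails the run):
1. the blank stands upright in the orange nest, let go, before the lever is worked (horizontal distance between blank and nest below 0.012 m and z of blank in the frame of nest below 0.005 m and angle between blank's own z axis and vertical below 0.08 rad and contact force between the fingers and blank below 0.2 N and value of joint dial below 0.3 rad and value of joint lever below 0.1 rad), for 0.2 s.
2. first full stroke: lever past 0.75 rad, dial on by 1 tooth(s), blank still in the nest (value of joint lever above 0.75 rad and value of joint dial between 0.548 and 0.848 rad and horizontal distance between blank and nest below 0.015 m), for 0.05 s.
3. lever back at rest after the first stroke (value of joint lever below 0.1 rad and value of joint dial between 0.548 and 0.848 rad), for 0.05 s.
4. second full stroke: lever past 0.75 rad, dial on by 2 tooth(s), blank still in the nest (value of joint lever above 0.75 rad and value of joint dial between 1.246 and 1.546 rad and horizontal distance between blank and nest below 0.015 m), for 0.05 s.
5. lever back at rest after the second stroke (value of joint lever below 0.1 rad and value of joint dial between 1.246 and 1.546 rad), for 0.05 s.
6. third full stroke: lever past 0.75 rad, dial on by 3 tooth(s), blank still in the nest (value of joint lever above 0.75 rad and value of joint dial between 1.944 and 2.244 rad and horizontal distance between blank and nest below 0.015 m), for 0.05 s.
7. lever back at rest after the third stroke (value of joint lever below 0.1 rad and value of joint dial between 1.944 and 2.244 rad), for 0.05 s.
At the end, for the whole second after the job is handed in: The blank stands upright (within 0.1 rad) on the floor of the rack's slot (within 6 mm in height), within 20 mm of the slot's centre along it and 12 mm across it, at rest and let go; the dial stands three teeth on (2.094 +/- 0.15 rad) and the lever is back at rest (below 0.1 rad) (all of step 7 and x of blank in the frame of rack_slot between -0.02 and 0.02 m and y of blank in the frame of rack_slot between -0.012 and 0.012 m and z of blank in the frame of rack_slot between -0.005 and 0.006 m and angle between blank's own z axis and vertical below 0.1 rad and linear speed of blank below 0.02 m/s); the robot touches nothing.
It fails at once if the flask is disturbed (moved more than 30 mm) (distance of flask from where it was at the start of the episode above 0.03 m).
It fails at once if the hammer is disturbed (moved more than 30 mm) (distance of hammer from where it was at the start of the episode above 0.03 m).
It fails at once if the tiles is disturbed (moved more than 30 mm) (distance of tiles from where it was at the start of the episode above 0.03 m).
It also fails if it takes over 72 s, if anything falls off the work surface, if the arm or the gripper's body presses on something with over 40 N, if the wrist force passes 120 N, or if a joint passes its speed limit or range.

## Working session

There is one attempt and no reset: what is moved stays moved. The work goes in short steps, Python scripts to look and compute and a tool call to move; the robot and the scene stay as the last step left them, time stands still between calls to the robot, and variables do not carry over. Pictures are saved under pics/ and viewed, about 8 in all and at most 12, crops included, and the job is handed in when it is done.

Besides the shell and the picture viewer there is one more tool, called as name(argument=value, ...) on one line, values as JSON. send_rows: Moves the arm, as the interface text tells. Its arguments: {"type":"object","properties":{"steps":{"type":"array"},"squeeze":{"type":"number"}},"required":["steps"]}

```bash
mkdir -p pics; ls; cat > h.py <<'E'
import numpy as np, cv2
from scipy.spatial.transform import Rotation as R
from cell import observe, capture, close_job
def Rm(o):
    o=np.array(o,float)
    return o if o.shape==(3,3) else R.from_rotvec(o).as_matrix()
def cloud(c):
    K=np.array(c["intrinsics"]);z=c["z_map"].astype(float)
    v,u=np.mgrid[:400,:640]
    P=np.stack([(u-K[0,2])/K[0,0]*z,(v-K[1,2])/K[1,1]*z,z],-1)
    W=P@Rm(c["orientation"]).T+np.array(c["origin"]); W[z==0]=np.nan
    return W
def save(name,img,crop=None,s=1):
    if crop: img=img[crop[1]:crop[3],crop[0]:crop[2]]
    cv2.imwrite("pics/"+name,cv2.resize(img[...,::-1],None,fx=s,fy=s,interpolation=cv2.INTER_CUBIC))
E
python3 - <<'E'
from h import *
import pickle
for n in("top","scene"):
    c=capture(n); print(n,c["origin"],c["orientation"],c["intrinsics"]); save(n+"0.png",c["pixels"],s=1.25); pickle.dump(c,open(n+"0.pkl","wb"))
print(observe())
E
```

```text
pics
top [ 351.11822304   79.01105301 1599.62105017] [-2.16750173  2.15701386 -0.10186053] [[473.92164819   0.         311.37895691]
 [  0.         473.92164819 196.64259491]
 [  0.           0.           1.        ]]
scene [1535.30345741  121.57922962  841.6090152 ] [-1.62427348 -1.68481083  0.87932473] [[468.99747435   0.         319.06185924]
 [  0.         468.99747435 197.0829124 ]
 [  0.           0.           1.        ]]
{'time': 0.1, 'q': array([ 1.12521019e+00,  1.16423107e-01,  1.44217056e+00, -1.39745421e-05,
        1.58399113e+00, -3.78261708e-02]), 'qvel': array([ 0.00021618, -0.00024557, -0.00330788, -0.00115494,  0.00173395,
       -0.00259416]), 'tau': array([ 1.96514746e-03, -7.22888875e+01, -6.23864937e+01,  7.81050185e-02,
        2.28037848e-02, -2.86978820e-05]), 'tool_pos': array([267.63375063, 619.50259524, 232.00637553]), 'tcp_rot': array([ 0.31909854,  1.5472523 , -0.32062565]), 'force': array([-0.30567421, -0.69085156, -0.08671812]), 'torque': array([-0.01071223, -0.04223806, -0.0053525 ]), 'opening': 92.8394496749777}
```

View pics/top0.png

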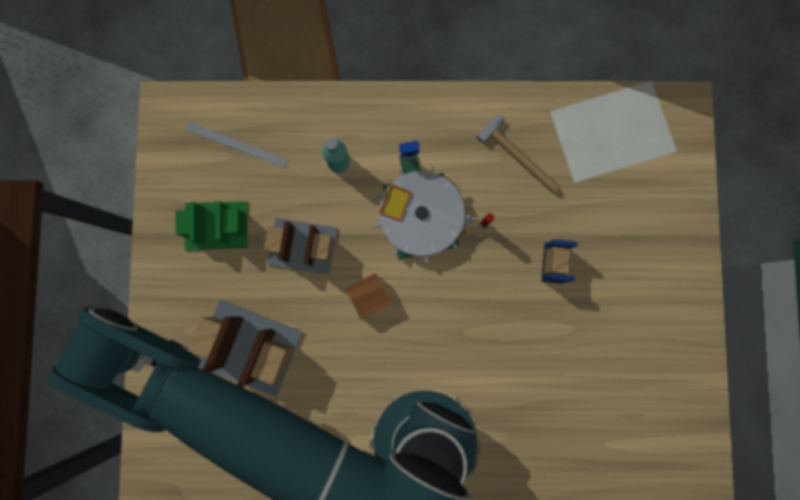

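View pics/scene0.png

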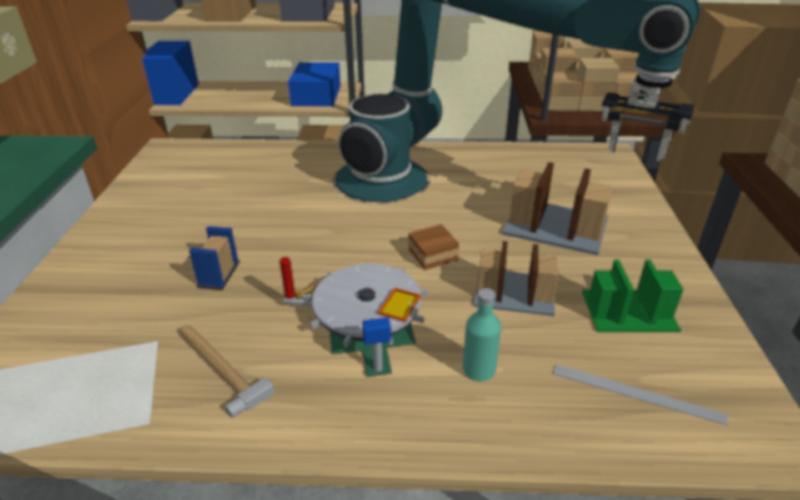

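Candidates for the rack in the top picture: the green rack (213,225), the small grey rack (303,245) and the large grey rack (250,345). Green is excluded, so the smaller grey one at (303,245) fits. I'll confirm it in one crop and measure everything from the depth.

```bash
cat > m.py <<'E'
from h import *
import pickle
c=pickle.load(open("top0.pkl","rb"));W=cloud(c);p=c["pixels"]
save("crop1.png",p,(200,90,480,260),2.8)
hsv=cv2.cvtColor(p,cv2.COLOR_RGB2HSV);H,S,V=[hsv[...,i].astype(int) for i in range(3)]
def box(u0,v0,u1,v1):
    m=np.zeros((400,640),bool);m[int(v0*.8):int(v1*.8),int(u0*.8):int(u1*.8)]=1;return m
def rep(n,m):
    P=W[m&np.isfinite(W[...,2])]
    if len(P)<4: print(n,len(P));return
    (cx,cy),(w,h),a=cv2.minAreaRect(P[:,:2].astype(np.float32))
    print(n,len(P),"mean",P.mean(0).round(1),"rect",np.round([cx,cy,w,h,a],1),"z",np.percentile(P[:,2],[5,50,95]).round(1));return P
Z=W[...,2];blue=(H>100)&(H<130)&(S>120)
b=box(530,230,600,295)
rep("wallA",b&blue&(Z>95)&(np.arange(400)[:,None]<262*.8));rep("wallB",b&blue&(Z>95)&(np.arange(400)[:,None]>262*.8))
rep("walls",b&(Z>96));rep("blank",b&(Z>80)&(Z<95)&~blue)
rep("sensor",box(385,130,430,175)&blue&(Z>100))
rep("handle",box(470,205,505,235)&((H<8)|(H>172))&(S>120)&(Z>112))
d=box(350,150,500,275)
P=rep("dial",d&(Z>46)&(Z<56)&(S<60))
x,y=P[:,0],P[:,1];s=np.linalg.lstsq(np.c_[2*x,2*y,np.ones(len(x))],x*x+y*y,rcond=None)
hull=cv2.convexHull(P[:,:2].astype(np.float32));print("disc enclosing",cv2.minEnclosingCircle(hull))
rep("nest",d&(H>10)&(H<35)&(S>140)&(Z>45)&(Z<75))
r=box(255,205,345,285)
rep("rack tall",r&(Z>96));rep("rack blanks",r&(Z>80)&(Z<94));rep("rack base",r&(Z>3)&(Z<15));rep("rack all",r&(Z>4))
rep("tall L",r&(Z>96)&box(255,205,300,285));rep("tall R",r&(Z>96)&box(300,205,345,285))
rep("blk L",r&(Z>80)&(Z<94)&box(255,205,298,285));rep("blk R",r&(Z>80)&(Z<94)&box(306,205,345,285))
rep("big rack",box(190,295,305,400)&(Z>4)&(Z<15));rep("flask",box(315,130,355,175)&(Z>30));rep("tiles",box(340,265,395,320)&(Z>45))
E
python3 m.py
```

```text
wallA 56 mean [ 517.9 -347.6  102.8] rect [ 517.7 -347.8   57.4    9.7   87.2] z [ 97.2 103.2 108.7]
wallB 72 mean [ 431.8 -336.8  102.9] rect [ 431.3 -338.5   56.4   12.3   81.3] z [ 97.8 103.  107.3]
walls 178 mean [ 475.2 -344.1  102.9] rect [ 476.4 -344.8   59.7  102.5   84.2] z [ 97.5 103.1 108.6]
blank 276 mean [ 478.2 -341.1   87.7] rect [ 477.8 -337.2   58.2   86.    73.7] z [82.  87.6 93.3]
sensor 135 mean [757.8  46.8 123.1] rect [758.4  46.4  28.5  46.4  10.8] z [110.2 124.9 129.7]
handle 38 mean [ 578.2 -153.4  126.7] rect [ 578.7 -153.5   17.7   19.1   45.2] z [121.1 126.9 132.2]
dial 2472 mean [599.2   1.4  51.6] rect [600.3  17.1 244.4 246.4  56.1] z [47.1 51.7 55.4]
disc enclosing ((615.7954711914062, 24.07815933227539), 140.72933959960938)
nest 394 mean [630.6  81.6  53.9] rect [593.8  -5.  247.   79.9  67.6] z [47.2 53.1 62.8]
rack tall 263 mean [518.6 332.6 102.9] rect [516.8 324.8 137.2  98.9  81. ] z [ 97.3 103.  108.2]
rack blanks 524 mean [518.5 332.4  88. ] rect [518.6 333.6 165.1  97.8  80.5] z [82.8 88.3 92.6]
rack base 1563 mean [518.3 336.4   7.2] rect [5.
[... 157 characters left out ...]
0e-01] z [  4.5  12.5 103.2]
tall L 131 mean [523.6 366.1 102.7] rect [525.  376.   33.4  98.9  80.4] z [ 97.6 103.  107.6]
tall R 132 mean [513.6 299.4 103.1] rect [510.6 281.9  50.6  98.3  82.3] z [ 97.2 102.9 108.6]
blk L 260 mean [527.8 391.1  88. ] rect [529.6 386.7  56.6  92.5  80.5] z [82.7 88.4 92.7]
blk R 264 mean [509.3 274.7  88. ] rect [505.6 277.   57.5  96.1  70.3] z [82.9 88.1 92.4]
big rack 1810 mean [265.8 454.3   9.6] rect [2.479e+02 4.755e+02 2.732e+02 3.091e+02 3.000e-01] z [ 4.5  9.9 14.3]
flask 439 mean [740.6 233.6 125.2] rect [747.9 236.5  56.3  62.7  23. ] z [ 43.1 128.2 192.3]
tiles 766 mean [384.1 152.5  53.9] rect [384.2 152.6  88.9  89.   26.8] z [48.1 53.9 59.7]
```

View pics/crop1.png

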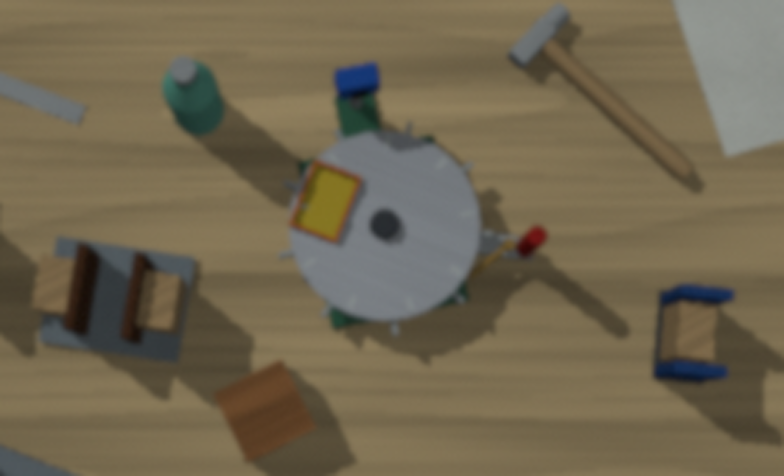

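The crop confirms the small grey rack at crop (118,300), with dark dividers and one blank outside each. The nest is at crop (326,201), the dial hub at (385,224) and the red handle at (533,240). Next I'll refine the axis and the nest, and work out the first move.

```bash
cat >> h.py <<'E'
def plane(c,uv,z):
    K=np.array(c["intrinsics"]);d=np.c_[(np.array(uv,float)-K[:2,2][None])/[K[0,0],K[1,1]],np.ones(len(uv))]@Rm(c["orientation"]).T
    o=np.array(c["origin"]);return (o+d*((z-o[2])/d[:,2])[:,None])[:,:2]
def go(pos,yaw,s=None):
    "shift in tool axes (m) and turn (deg) to put TCP at pos (mm) with the jaw axis at yaw deg (mod 180)"
    s=s or observe();M=Rm(s["tcp_rot"]);cur=np.degrees(np.arctan2(M[1,1],M[0,1]))
    t=-((yaw-cur+90)%180-90)
    print("tcp",s["tool_pos"].round(1),"yaw %.1f"%cur,"toolx",M[:,0].round(3),"-> shift",(M.T@(np.array(pos)-s["tool_pos"])/1000).round(4),"turn %.1f"%t,"t",s["time"])
E
cat > m2.py <<'E'
from m import *
m=((d&(Z>46)&(Z<58)&((S<70)|((H>5)&(H<35)&(S>150)))).astype(np.uint8))
m=cv2.morphologyEx(m,cv2.MORPH_CLOSE,np.ones((7,7)));m=cv2.morphologyEx(m,cv2.MORPH_OPEN,cv2.getStructuringElement(cv2.MORPH_ELLIPSE,(25,25)))
k=max(cv2.findContours(m,0,1)[0],key=cv2.contourArea)[:,0]
e=cv2.fitEllipse(plane(c,k,52).astype(np.float32));print("ellipse",e)
print("hub",plane(c,[[200+384.5/2.8,90+224.5/2.8]],55),"nest px",plane(c,[[200+326/2.8,90+201/2.8]],60))
ym=box(370,175,425,230)&(H>8)&(H<34)&(S>130)&(V>90)&(Z>45)
vu=np.argwhere(ym);Pn=plane(c,vu[:,::-1],56);rr=cv2.minAreaRect(Pn.astype(np.float32));print("nest",rr,Pn.mean(0))
C=np.array(e[0]);
for n,q in(("sensor",[757.8,46.8]),("handle",[578.4,-153.4]),("nest",Pn.mean(0)),("nestR",rr[0])):
    v=np.array(q)-C;print(n,np.hypot(*v).round(1),np.degrees(np.arctan2(v[1],v[0])).round(1))
go([476.5,-342.5,180],83)
E
python3 m2.py|tail -9
```

```text
tiles 766 mean [384.1 152.5  53.9] rect [384.2 152.6  88.9  89.   26.8] z [48.1 53.9 59.7]
ellipse ((603.86279296875, 13.145036697387695), (220.52159118652344, 223.12149047851562), 46.74735641479492)
hub [[601.99724901  11.33346686]] nest px [[628.87974354  80.2866991 ]]
nest ((630.6295776367188, 82.74977111816406), (57.229129791259766, 80.66600036621094), 68.61233520507812) [630.12689252  81.9796354 ]
sensor 157.6 12.3
handle 168.5 -98.7
nest 73.7 69.1
nestR 74.6 69.0
tcp [267.6 619.5 232. ] yaw 66.6 toolx [-0.    -0.001 -1.   ] -> shift [ 0.0528 -0.8003  0.5732] turn -16.4 t 0.1
```

send_rows(steps=[[[0.0,-0.8,0.573],-16.4,-1],[[0.0,-0.8,0.573],-16.4,-1],[[0.0,-0.8,0.573],-16.4,-1],[[0.0,-0.8,0.573],-16.4,-1],[[0.0,-0.8,0.573],-16.4,-1],[[0.0,-0.8,0.573],-16.4,-1],[[0.0,-0.8,0.573],-16.4,-1],[[0.0,-0.8,0.573],-16.4,-1],[[0.0,-0.8,0.573],-16.4,-1],[[0.0,-0.8,0.573],-16.4,-1]], squeeze=25)

```text
time: 1.1
tool_pos: [373.4, 129.2, 232.7]
tcp_rot: [0.094, 1.569, -0.096]
force: [0.4, -0.4, -0.3]
opening: 92.9
```

```bash
python3 -c "
from h import *
go([476.5,-342.5,180],83)"
```

```text
tcp [373.4 129.2 232.7] yaw 83.1 toolx [ 0.    -0.001 -1.   ] -> shift [ 0.0531 -0.4557  0.1592] turn 0.1 t 1.1
```

send_rows(steps=[[[0.0,-0.456,0.159],0,-1],[[0.0,-0.456,0.159],0,-1],[[0.0,-0.456,0.159],0,-1],[[0.0,-0.456,0.159],0,-1],[[0.0,-0.456,0.159],0,-1],[[0.0,-0.456,0.159],0,-1],[[0.0,-0.456,0.159],0,-1],[[0.05,-0.456,0.159],0,-1],[[0.05,-0.456,0.159],0,-1],[[0.05,-0.456,0.159],0,-1]])

```text
time: 2.1
tool_pos: [476.0, -345.0, 181.7]
tcp_rot: [0.095, 1.569, -0.096]
force: [0.9, 0.4, 0.1]
opening: 93.1
```

```bash
python3 -c "
from h import *
go([476.5,-342.5,53],83)
c=capture('scene');save('s1.png',c['pixels'],(120,140,300,260),4)"
```

```text
tcp [ 476.  -345.   181.7] yaw 83.0 toolx [-0.001 -0.    -1.   ] -> shift [0.1287 0.0026 0.0003] turn 0.0 t 2.1
```

View pics/s1.png

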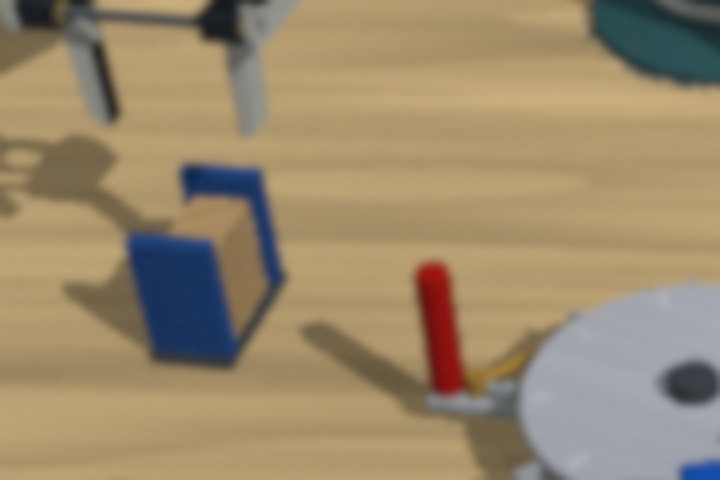

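The fingers, at crop (105,115) and (250,130), straddle the blank, whose top is at crop (215,210). I'll go down and grip.

send_rows(steps=[[[0.045,0.0025,0.0],0,-1],[[0.09,0.0025,0.0],0,-1],[[0.115,0.0025,0.0],0,-1],[[0.1285,0.0025,0.0],0,-1],[[0.1285,0.0025,0.0],0,-1],[[0.1285,0.0025,0.0],0,1],[[0.1285,0.0025,0.0],0,1],[[0.1285,0.0025,0.0],0,1],[[0.1285,0.0025,0.0],0,1],[[0.1285,0.0025,0.0],0,1]])

```text
time: 3.15
tool_pos: [475.9, -346.1, 50.2]
tcp_rot: [0.097, 1.572, -0.097]
force: [-0.8, -0.5, -0.1]
opening: 57.5
```

```bash
python3 -c "
from h import *
s=observe();print(s['force'],s['opening']);go([476.5,-342.5,53],83)"
```

```text
[-0.83921372 -0.46227811 -0.13350153] 57.499022743113926
tcp [ 475.9 -346.1   50.2] yaw 82.9 toolx [-0.003  0.    -1.   ] -> shift [-0.0028  0.0036  0.0002] turn -0.1 t 3.15
```

send_rows(steps=[[[0,0,0],0,1],[[0,0,0],0,1],[[0,0,0],0,1],[[0,0,0],0,1],[[0,0,0],0,1],[[0,0,0],0,1]])

```text
time: 3.75
tool_pos: [475.9, -346.1, 50.3]
tcp_rot: [0.097, 1.572, -0.097]
force: [-0.2, 2.1, 3.9]
opening: 42.0
```

```bash
python3 -c "
from h import *
s=observe();print(s['force'],s['opening']);go([476.5,-342.5,53],83)"
```

```text
[-0.23413362  2.06153965  3.93612425] 42.00221454964466
tcp [ 475.9 -346.1   50.3] yaw 82.9 toolx [-0.003  0.    -1.   ] -> shift [-0.0027  0.0036  0.0001] turn -0.1 t 3.75
```

send_rows(steps=[[[-0.05,0,0],0,1],[[-0.1,0,0],0,1],[[-0.13,0,0],0,1],[[-0.15,0,0],0,1],[[-0.15,0,0],0,1]])

```text
time: 4.25
tool_pos: [477.0, -346.7, 203.1]
tcp_rot: [0.095, 1.568, -0.099]
force: [0.8, 0.3, -0.8]
opening: 42.0
```

```bash
python3 -c "
from h import *
s=observe();print(s['force'],s['opening']);go([630,82,200],69)"
```

```text
[ 0.84600724  0.2761487  -0.80904149] 42.04344574652887
tcp [ 477.  -346.7  203.1] yaw 82.9 toolx [ 0.    -0.003 -1.   ] -> shift [0.002  0.4443 0.0992] turn 13.9 t 4.25
```

send_rows(steps=[[[0,0.444,0.099],13.9,1],[[0,0.444,0.099],13.9,1],[[0,0.444,0.099],13.9,1],[[0,0.444,0.099],13.9,1],[[0,0.444,0.099],13.9,1],[[0,0.444,0.099],13.9,1],[[0,0.444,0.099],13.9,1],[[0,0.444,0.099],13.9,1],[[0,0.444,0.099],13.9,1],[[0,0.444,0.099],13.9,1]])

```text
time: 5.25
tool_pos: [630.1, 86.0, 199.2]
tcp_rot: [0.282, 1.554, -0.286]
force: [-0.4, -0.2, -1.4]
opening: 41.7
```

```bash
python3 -c "
from h import *
s=observe();print(s['force'],s['opening'],abs(s['qvel']).max());go([630,82,130],69)
c=capture('scene');save('s2.png',c['pixels'],(220,100,400,300),3)
W=cloud(c);p=c['pixels']
# held blank: oak points between heights near tcp
q=s['tool_pos'];m=(abs(W[...,0]-q[0])<60)&(abs(W[...,1]-q[1])<60)&(W[...,2]<235)&(W[...,2]>145)
P=W[m];print(len(P));
for z in range(150,235,10):
    k=P[abs(P[:,2]-z)<5]
    if len(k): print(z,len(k),k.min(0).round(),k.max(0).round())
"
```

```text
[-0.40277076 -0.15246192 -1.41704829] 41.70886624974538 0.04081969266394254
tcp [630.1  86.  199.2] yaw 69.2 toolx [-0.002 -0.002 -1.   ] -> shift [ 0.0692 -0.0036  0.0014] turn 0.2 t 5.25
809
160 65 [613.  56. 157.] [669. 115. 165.]
170 82 [620.  56. 165.] [667. 112. 175.]
180 69 [640.  56. 175.] [669. 105. 185.]
190 86 [626.  50. 185.] [668. 120. 195.]
200 109 [625.  50. 195.] [668. 122. 205.]
210 103 [626.  51. 205.] [667. 122. 215.]
220 112 [625.  49. 215.] [668. 122. 225.]
230 183 [601.  49. 225.] [668. 124. 235.]
```

View pics/s2.png

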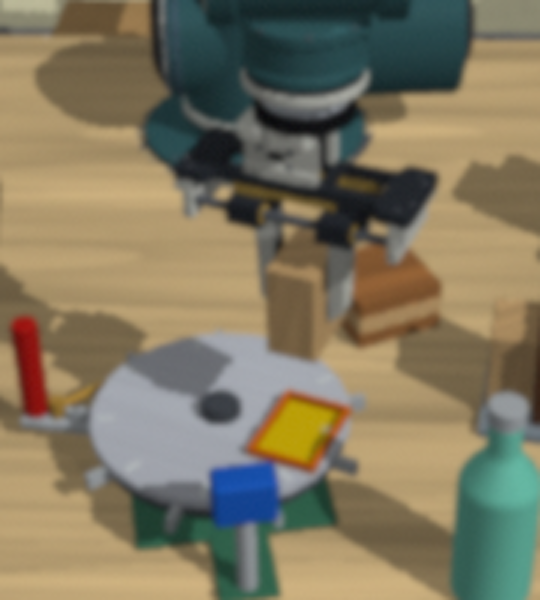

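The held blank is at crop (298,300), upright, and the nest is at (300,428). I'll measure the blank and nest in the same image so the calibration bias cancels.

```bash
cat > rel.py <<'E'
from h import *
s=observe();c=capture('scene');W=cloud(c);p=c['pixels'];hsv=cv2.cvtColor(p,cv2.COLOR_RGB2HSV);H,S,V=[hsv[...,i].astype(int) for i in range(3)]
q=s['tool_pos'];M=Rm(s["tcp_rot"]);j=M[:2,1];l=M[:2,2]
oak=(H>8)&(H<22)&(S>70)&(abs(W[...,:2]-q[:2]).max(-1)<60)&(W[...,2]>q[2]-45)&(W[...,2]<q[2]+36)
P=W[oak];D=P[:,:2]-q[:2];a=D@l;b=D@j
print("oak",len(P),"hist len",np.percentile(a,[1,5,25,50,75,95,99]).round(1),"jaw",np.percentile(b,[1,5,25,50,75,95,99]).round(1))
f=oak&(W[...,2]<q[2]+20)&(W[...,2]>q[2]-35); P=W[f];D=P[:,:2]-q[:2];print("front face: len pct",np.percentile(D@l,[5,50,95]).round(1),"z",np.percentile(W[oak][:,2],[1,99]))
yel=(H>19)&(H<32)&(S>180);yel[:, :]&=(abs(W[...,2]-52)<12)&(abs(W[...,0]-630)<60)&(abs(W[...,1]-82)<60)
vu=np.argwhere(yel);N=plane(c,vu[:,::-1],53);print("yellow",cv2.minAreaRect(N.astype(np.float32)),N.mean(0))
o=(H<16)&(S>170)&(abs(W[...,2]-57)<14)&(abs(W[...,0]-630)<60)&(abs(W[...,1]-82)<60)
vu=np.argwhere(o|yel);N=plane(c,vu[:,::-1],60);print("rim",cv2.minAreaRect(N.astype(np.float32)),N.mean(0))
E
python3 rel.py
```

```text
oak 602 hist len [-19.9  -4.8  23.6  31.2  32.7  34.3  35.3] jaw [-29.1 -17.9  -7.8   5.   18.1  21.6  37.2]
front face: len pct [ 8.2 31.7 34.3] z [160.26168834 235.22349038]
yellow ((625.5833740234375, 78.87513732910156), (49.910518646240234, 71.4336929321289), 68.96837615966797) [626.44070578  77.7391669 ]
rim ((634.1906127929688, 78.42851257324219), (57.74103927612305, 80.75987243652344), 69.16527557373047) [634.9955252   77.94553303]
```

send_rows(steps=[[[0.04,-0.005,0.001],0,1],[[0.075,-0.005,0.001],0,1],[[0.085,-0.005,0.001],0,1],[[0.085,-0.005,0.001],0,1],[[0.085,-0.005,0.001],0,1],[[0.085,-0.005,0.001],0,1]])

```text
time: 5.95
tool_pos: [629.2, 77.4, 116.8]
tcp_rot: [0.283, 1.551, -0.288]
force: [0.2, 0.0, -1.4]
opening: 41.9
```

```bash
python3 -c "
from h import *
s=observe();print(s['force'],s['opening']);go([629.7,81,112],69)
c=capture('scene');save('s3.png',c['pixels'],(290,200,350,265),9)
K=np.array(c['intrinsics']);r=Rm(c['orientation']);o=np.array(c['origin'])
M=Rm(s['tcp_rot']);t=s['tool_pos']
def pr(w):
    x=r.T@(np.array(w)-o);x=K@x/x[2];return ((x[:2]-[290,200])*9).round()
for a in(1,-1):
  for b in(1,-1):
    print('blank bottom',a,b,pr(np.r_[t[:2]+a*32*M[:2,2]+b*21*M[:2,1],t[2]-42]))
    n=np.array([629.7,81]);u=np.radians(69);R_=np.array([np.cos(u),np.sin(u)]);T=np.array([np.sin(u),-np.cos(u)])
    print('pocket rim inner',a,b,pr(np.r_[n+a*38*T+b*26*R_,60]))
"
```

```text
[ 0.23008743  0.02411205 -1.43985541] 41.8843716399211
tcp [629.2  77.4 116.8] yaw 69.1 toolx [ 0.    -0.003 -1.   ] -> shift [ 0.0048  0.0036 -0.0009] turn 0.1 t 5.95
blank bottom 1 1 [283. 423.]
pocket rim inner 1 1 [304. 483.]
blank bottom 1 -1 [143. 384.]
pocket rim inner 1 -1 [132. 434.]
blank bottom -1 1 [371. 285.]
pocket rim inner -1 1 [407. 318.]
blank bottom -1 -1 [235. 249.]
pocket rim inner -1 -1 [241. 274.]
```

View pics/s3.png

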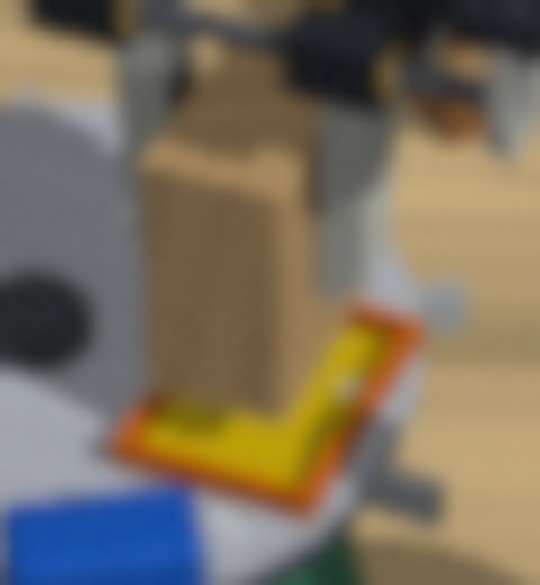

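Predicted and observed blank and pocket corners agree to about 1 mm: blank bottom corners at (152,400)/(277,415), pocket corners at (135,432)/(300,490). I'll correct about 3 mm radially.

send_rows(steps=[[[0.002,0.0028,0],0,1],[[0.002,0.0028,0],0,1],[[0.002,0.0028,0],0,1],[[0.002,0.0028,0],0,1]])

```text
time: 6.4
tool_pos: [630.2, 80.2, 114.7]
tcp_rot: [0.283, 1.551, -0.287]
force: [0.3, -0.5, -1.2]
opening: 41.7
```

```bash
python3 -c "
from h import *
for i in range(3):
  go([629.7,80,94.5],69)
"
```

```text
tcp [630.2  80.2 114.7] yaw 69.2 toolx [ 0.    -0.003 -1.   ] -> shift [ 0.0202 -0.0003 -0.0004] turn 0.2 t 6.4
tcp [630.2  80.2 114.7] yaw 69.2 toolx [ 0.    -0.003 -1.   ] -> shift [ 0.0202 -0.0003 -0.0004] turn 0.2 t 6.4
tcp [630.2  80.2 114.7] yaw 69.2 toolx [ 0.    -0.003 -1.   ] -> shift [ 0.0202 -0.0003 -0.0004] turn 0.2 t 6.4
```

send_rows(steps=[[[0.006,0,0],0,1],[[0.011,0,0],0,1],[[0.015,0,0],0,1],[[0.018,0,0],0,1],[[0.0185,0,0],0,1],[[0.0185,0,0],0,1]])

```text
time: 7.0
tool_pos: [630.2, 80.1, 96.1]
tcp_rot: [0.283, 1.551, -0.288]
force: [0.2, 0.1, -0.2]
opening: 42.2
```

send_rows(steps=[[[0.001,0,0],0,1],[[0.002,0,0],0,1],[[0.002,0,0],0,1]])

```text
time: 7.3
tool_pos: [630.3, 80.1, 94.5]
tcp_rot: [0.283, 1.551, -0.287]
force: [0.7, -0.2, 1.3]
opening: 42.3
```

send_rows(steps=[[[0.001,0,0],0,1],[[0.001,0,0],0,1]])

```text
time: 7.5
tool_pos: [630.5, 80.0, 94.4]
tcp_rot: [0.283, 1.55, -0.287]
force: [-4.2, -0.6, 8.2]
opening: 41.9
```

Contact at 8 N. Open the fingers partly so nothing is knocked, then fully, and rise.

send_rows(steps=[[[0,0,0],0,-0.3],[[0,0,0],0,-0.3],[[0,0,0],0,-0.6],[[0,0,0],0,-0.6],[[-0.03,0,0],0,-0.6],[[-0.07,0,0],0,-0.6],[[-0.11,0,0],0,-0.6],[[-0.11,0,0],0,-0.6]])

```text
time: 8.3
tool_pos: [632.0, 80.6, 210.6]
tcp_rot: [0.284, 1.543, -0.285]
force: [0.7, -0.5, 1.2]
opening: 74.4
```

```bash
python3 - <<'E'
from h import *
s=observe();print(s['opening'],s['force'])
c=capture('scene');save('s4.png',c['pixels'],(220,190,370,290),5)
W=cloud(c);p=c['pixels'];hsv=cv2.cvtColor(p,cv2.COLOR_RGB2HSV);H,S,V=[hsv[...,i].astype(int) for i in range(3)]
m=(abs(W[...,0]-630)<55)&(abs(W[...,1]-80)<55)&(abs(W[...,2]-132)<6)&(S>60)
P=W[m];print(cv2.minAreaRect(P[:,:2].astype(np.float32)),P.mean(0))
r=((H<8)|(H>172))&(S>150)&(abs(W[...,0]-578)<40)&(abs(W[...,1]+153)<40);P=W[r&(W[...,2]>60)];print("handle",P.mean(0),P[P[:,2]>118].mean(0))
# handle point target: axis (602.7,12.2), jaws tangential
go([577,-156,150],-8.7)
E
```

```text
74.44970058199569 [ 0.68737329 -0.54020468  1.20200169]
((633.759033203125, 79.24444580078125), (43.03147506713867, 66.32807159423828), 70.0745620727539) [634.90513164  79.7576016  130.54717944]
handle [ 588.07487554 -155.78402366   99.16563264] [ 584.47374606 -157.25494796  124.29602777]
tcp [631.3  80.5 207.3] yaw 69.2 toolx [ 0.006 -0.003 -1.   ] -> shift [ 0.0576 -0.2403  0.033 ] turn 77.9 t 8.35
```

View pics/s4.png

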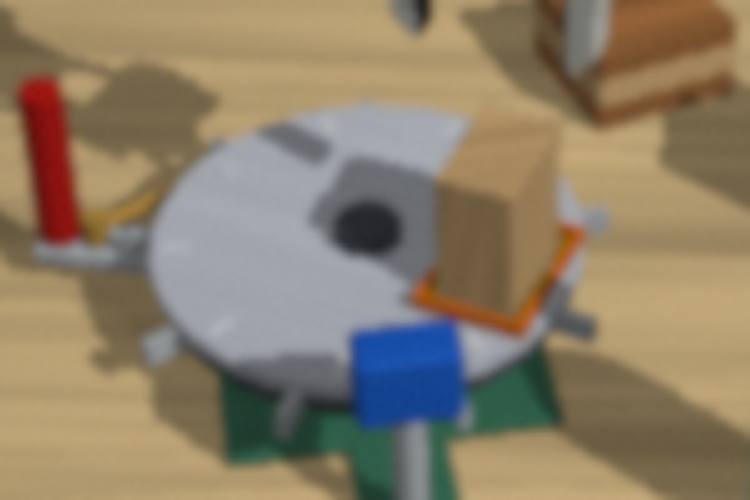

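The blank is seated in the orange nest at crop (490,220), with a straight rim all round. The red handle top is at crop (40,90). Next the lever: the jaws go tangentially around the handle as a loose cage.

send_rows(steps=[[[0.0,-0.239,0.033],77.9,-0.1],[[0.0,-0.239,0.033],77.9,-0.1],[[0.02,-0.239,0.033],77.9,-0.1],[[0.03,-0.239,0.033],77.9,-0.1],[[0.035,-0.239,0.033],77.9,-0.1],[[0.035,-0.239,0.033],77.9,-0.1],[[0.035,-0.239,0.033],77.9,-0.1],[[0.035,-0.239,0.033],77.9,-0.1],[[0.035,-0.239,0.033],77.9,-0.1],[[0.035,-0.239,0.033],77.9,-0.1]])

```text
time: 9.35
tool_pos: [576.9, -154.6, 171.1]
tcp_rot: [1.323, 1.127, -1.321]
force: [0.6, 0.4, 0.3]
opening: 51.2
```

```bash
python3 -c "
from h import *
s=observe();print(s['q'].round(2),s['opening']);go([577.5,-155,105],-8.7)"
```

```text
[-0.3  -0.03  1.69 -0.    1.48 -0.15] 51.220848379789764
tcp [ 576.9 -154.6  171.1] yaw -8.9 toolx [ 0.004 -0.002 -1.   ] -> shift [0.0661 0.0004 0.0002] turn -0.2 t 9.35
```

send_rows(steps=[[[0.03,0,0],0,-0.1],[[0.055,0,0],0,-0.1],[[0.065,0,0],0,-0.1],[[0.065,0,0],0,-0.1],[[0.065,0,0],0,0.38],[[0.065,0,0],0,0.38],[[0.065,0,0],0,0.38],[[0.065,0,0],0,0.38]])

```text
time: 10.15
tool_pos: [577.4, -154.8, 106.8]
tcp_rot: [1.324, 1.127, -1.32]
force: [0.3, -0.7, -0.2]
opening: 29.1
```

```bash
cat > arc.py <<'E'
from h import *
import sys
# rows about the feeder axis: from lever angle a0 to a1 (rad); tool radius fixed
A=np.array([602.7,12.2]);s=observe();M=Rm(s["tcp_rot"]);t=s["tool_pos"];rel=t[:2]-A
print("tcp",t.round(1),"f",s["force"].round(1),"open",round(s["opening"],1),"t",s["time"],"radius",np.hypot(*rel).round(1),"dir",np.degrees(np.arctan2(rel[1],rel[0])).round(1),"yaw",np.degrees(np.arctan2(M[1,1],M[0,1])).round(1),"j6",s["q"][5].round(2))
th0=np.arctan2(rel[1],rel[0]);
for x in sys.argv[1:]:
    th=np.radians(float(x));w=np.r_[A+169*np.array([np.cos(th),np.sin(th)]),105]
    print(x,(M.T@(w-t)/1000).round(4),np.degrees(th0-th).round(1))
E
python3 arc.py -98.5 -104 -110 -116 -122 -128 -134 -140 -144 -147 -148 -150
```

```text
tcp [ 577.4 -154.8  106.8] f [ 0.3 -0.7 -0.2] open 29.1 t 10.15 radius 168.9 dir -98.6 yaw -8.9 j6 -0.15
-98.5 [0.0018 0.0003 0.0001] -0.1
-104 [ 0.0017 -0.0159 -0.0006] 5.4
-110 [ 0.0016 -0.0334 -0.0031] 11.4
-116 [ 0.0015 -0.0505 -0.0074] 17.4
-122 [ 0.0015 -0.0672 -0.0135] 23.4
-128 [ 0.0014 -0.083  -0.0213] 29.4
-134 [ 0.0013 -0.098  -0.0307] 35.4
-140 [ 0.0012 -0.1119 -0.0416] 41.4
-144 [ 0.0011 -0.1206 -0.0497] 45.4
-147 [ 0.0011 -0.1266 -0.0561] 48.4
-148 [ 0.0011 -0.1286 -0.0583] 49.4
-150 [ 0.001  -0.1324 -0.0628] 51.4
```

send_rows(steps=[[[0.0015,-0.008,0],2.5,0.38],[[0.0015,-0.0187,-0.001],6.4,0.38],[[0.0015,-0.0334,-0.003],11.4,0.38],[[0.0015,-0.0505,-0.0074],17.4,0.38],[[0.0015,-0.0672,-0.0135],23.4,0.38],[[0.0014,-0.083,-0.0213],29.4,0.38],[[0.0013,-0.098,-0.0307],35.4,0.38],[[0.0012,-0.1119,-0.0416],41.4,0.38],[[0.0011,-0.1206,-0.0497],45.4,0.38],[[0.0011,-0.1246,-0.0539],47.4,0.38]])

```text
time: 11.15
tool_pos: [462.7, -82.3, 105.8]
tcp_rot: [1.892, 0.563, -1.88]
force: [3.7, -6.0, -1.2]
opening: 28.8
```

```bash
python3 arc.py -145 -146 -147 -148 -149 -150
```

```text
tcp [462.7 -82.3 105.8] f [ 3.7 -6.  -1.2] open 28.8 t 11.15 radius 168.9 dir -146.0 yaw -56.4 j6 0.76
-145 [0.0009 0.0029 0.0001] -1.0
-146 [ 0.0008 -0.0001  0.0001] 0.0
-147 [ 0.0008 -0.003   0.0001] 1.0
-148 [ 0.0008 -0.006   0.0001] 2.0
-149 [ 0.0008 -0.0089 -0.    ] 3.0
-150 [ 0.0008 -0.0119 -0.0002] 4.0
```

send_rows(steps=[[[0.0005,-0.003,0],1,0.38],[[0.0005,-0.006,0],2,0.38],[[0.0005,-0.007,0],2.3,0.38]])

```text
time: 11.45
tool_pos: [460.0, -77.8, 105.9]
tcp_rot: [1.919, 0.523, -1.901]
force: [16.1, -17.6, -10.6]
opening: 29.3
```

Force jumped to 24 N, so the lever is at the stop. Now the return.

```bash
python3 arc.py -146 -141 -135 -129 -123 -117 -111 -106 -101 -98.5
```

```text
tcp [460.  -77.8 105.9] f [ 16.1 -17.6 -10.6] open 29.3 t 11.45 radius 168.7 dir -147.8 yaw -58.8 j6 0.81
-146 [0.0009 0.0052 0.0001] -1.8
-141 [ 0.0011  0.0199 -0.0012] -6.8
-135 [ 0.0014  0.0372 -0.0045] -12.8
-129 [ 0.0016  0.0542 -0.0096] -18.8
-123 [ 0.0018  0.0705 -0.0165] -24.8
-117 [ 0.0021  0.086  -0.025 ] -30.8
-111 [ 0.0023  0.1005 -0.0351] -36.8
-106 [ 0.0025  0.1118 -0.0446] -41.8
-101 [ 0.0027  0.1221 -0.0551] -46.8
-98.5 [ 0.0028  0.127  -0.0607] -49.3
```

send_rows(steps=[[[0.0,0.0052,0],-2.3,0.38],[[0.0,0.0199,-0.0012],-7.5,0.38],[[0.0,0.0372,-0.0045],-13.5,0.38],[[0.0,0.0542,-0.0096],-19.5,0.38],[[0.0,0.0705,-0.0165],-25.5,0.38],[[0,0.086,-0.025],-31.5,0.38],[[0.0,0.1005,-0.0351],-37.5,0.38],[[0.0,0.1118,-0.0446],-42.5,0.38],[[0.001,0.1221,-0.0551],-47.5,0.38],[[0.001,0.127,-0.0607],-50,0.38]])

```text
time: 12.45
tool_pos: [578.9, -155.4, 107.1]
tcp_rot: [1.319, 1.12, -1.312]
force: [-0.8, 0.4, 0.1]
opening: 29.3
```

send_rows(steps=[[[0.0,0.0,0],0,0.38]])

```text
time: 12.55
tool_pos: [579.5, -155.5, 107.2]
tcp_rot: [1.319, 1.12, -1.311]
force: [-0.5, -1.1, 0.4]
opening: 29.0
```

```bash
python3 arc.py -98.5 -97.8 -104 -110 -116 -122 -128 -134 -140 -144 -147 -148; python3 -c "
from h import *
c=capture('top');save('t1.png',c['pixels'],(280,110,430,230),5)"
```

```text
tcp [ 579.5 -155.5  107.2] f [-0.5 -1.1  0.4] open 29.0 t 12.55 radius 169.3 dir -97.9 yaw -8.5 j6 -0.15
-98.5 [ 0.0022 -0.0019 -0.0003] 0.6
-97.8 [ 0.0022  0.0002 -0.0003] -0.1
-104 [ 0.0019 -0.0181 -0.0011] 6.1
-110 [ 0.0017 -0.0356 -0.0037] 12.1
-116 [ 0.0014 -0.0527 -0.0081] 18.1
-122 [ 0.0012 -0.0692 -0.0143] 24.1
-128 [ 0.0009 -0.0851 -0.0222] 30.1
-134 [ 0.0007 -0.1    -0.0317] 36.1
-140 [ 0.0004 -0.1138 -0.0427] 42.1
-144 [ 0.0003 -0.1224 -0.0508] 46.1
-147 [ 1.000e-04 -1.284e-01 -5.730e-02] 49.1
-148 [ 1.000e-04 -1.304e-01 -5.950e-02] 50.1
```

View pics/t1.png

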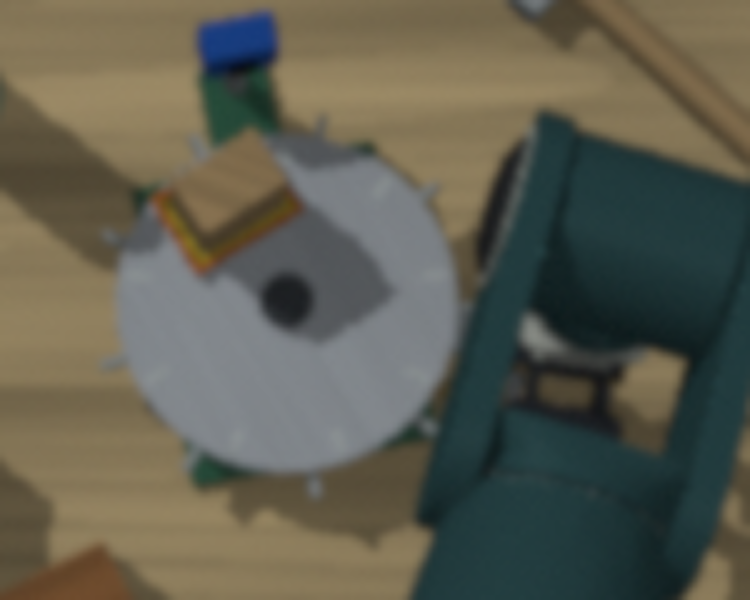

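The dial advanced one tooth: the nest at crop (228,200) is 32° from the hub (288,298), as expected. Second stroke.

send_rows(steps=[[[0.001,-0.009,0],3,0.38],[[0.001,-0.0205,-0.0015],7,0.38],[[0.001,-0.0356,-0.0037],12.1,0.38],[[0.001,-0.0527,-0.0081],18.1,0.38],[[0.001,-0.0692,-0.0143],24.1,0.38],[[0.0009,-0.0851,-0.0222],30.1,0.38],[[0.0007,-0.1,-0.0317],36.1,0.38],[[0.0004,-0.1138,-0.0427],42.1,0.38],[[0.0003,-0.1224,-0.0508],46.1,0.38],[[0.0001,-0.1264,-0.055],48.1,0.38]])

```text
time: 13.6
tool_pos: [462.2, -82.0, 106.1]
tcp_rot: [1.901, 0.548, -1.877]
force: [4.6, -5.5, -0.3]
opening: 29.0
```

send_rows(steps=[[[0.0,-0.003,0],1,0.38],[[0.0,-0.006,0],2,0.38],[[0.0,-0.007,0],2.3,0.38]])

```text
time: 13.9
tool_pos: [459.4, -77.7, 106.4]
tcp_rot: [1.929, 0.505, -1.897]
force: [22.1, -21.7, -13.6]
opening: 29.4
```

```bash
python3 arc.py -146 -141 -135 -129 -123 -117 -111 -106 -101 -98
```

```text
tcp [459.4 -77.7 106.4] f [ 22.1 -21.7 -13.6] open 29.4 t 13.9 radius 169.1 dir -147.9 yaw -59.4 j6 0.82
-146 [ 0.0015  0.0056 -0.0004] -1.9
-141 [ 0.0019  0.0202 -0.0019] -6.9
-135 [ 0.0023  0.0376 -0.0054] -12.9
-129 [ 0.0027  0.0544 -0.0106] -18.9
-123 [ 0.0032  0.0707 -0.0176] -24.9
-117 [ 0.0036  0.0861 -0.0263] -30.9
-111 [ 0.004   0.1005 -0.0366] -36.9
-106 [ 0.0044  0.1117 -0.0462] -41.9
-101 [ 0.0047  0.1219 -0.0568] -46.9
-98 [ 0.0049  0.1276 -0.0635] -49.9
```

At the stop (31 N). Return.

send_rows(steps=[[[0.0,0.0056,0],-2.3,0.38],[[0.001,0.0202,-0.0019],-7.7,0.38],[[0.001,0.0376,-0.0054],-13.7,0.38],[[0.001,0.0544,-0.0106],-19.7,0.38],[[0.002,0.0707,-0.0176],-25.7,0.38],[[0.002,0.0861,-0.0263],-31.7,0.38],[[0.003,0.1005,-0.0366],-37.7,0.38],[[0.003,0.1117,-0.0462],-42.7,0.38],[[0.004,0.1219,-0.0568],-47.7,0.38],[[0.004,0.1276,-0.0635],-50.7,0.38]])

```text
time: 14.9
tool_pos: [579.7, -155.4, 106.2]
tcp_rot: [1.319, 1.109, -1.307]
force: [0.4, 0.6, -1.2]
opening: 28.6
```

send_rows(steps=[[[0.0,0.0,0],0,0.38]])

```text
time: 15.0
tool_pos: [579.9, -155.5, 106.2]
tcp_rot: [1.319, 1.109, -1.308]
force: [0.1, 0.3, 0.5]
opening: 28.9
```

```bash
cat > nest.py <<'E'
from h import *
import sys
c=capture('top');W=cloud(c);p=c['pixels'];hsv=cv2.cvtColor(p,cv2.COLOR_RGB2HSV);H,S,V=[hsv[...,i].astype(int) for i in range(3)]
A=np.array([602.7,12.2]);r=np.hypot(W[...,0]-A[0],W[...,1]-A[1])
m=(r<120)&(abs(W[...,2]-132)<8)&(H>5)&(H<25)&(S>60)
P=W[m];b=cv2.minAreaRect(P[:,:2].astype(np.float32));v=P[:,:2].mean(0)-A
print("blank top",len(P),b,P.mean(0).round(1),"r",np.hypot(*v).round(1),"dir",np.degrees(np.arctan2(v[1],v[0])).round(1))
E
python3 arc.py -98 -104 -110 -116 -122 -128 -134 -140 -144 -147 -148;python3 nest.py
```

```text
tcp [ 579.9 -155.5  106.2] f [0.1 0.3 0.5] open 28.9 t 15.0 radius 169.2 dir -97.8 yaw -8.6 j6 -0.15
-98 [ 0.0012 -0.0007 -0.0002] 0.2
-104 [ 0.0008 -0.0184 -0.001 ] 6.2
-110 [ 0.0004 -0.0359 -0.0036] 12.2
-116 [-0.0001 -0.053  -0.008 ] 18.2
-122 [-0.0005 -0.0696 -0.0141] 24.2
-128 [-0.001  -0.0854 -0.022 ] 30.2
-134 [-0.0014 -0.1004 -0.0315] 36.2
-140 [-0.0019 -0.1142 -0.0425] 42.2
-144 [-0.0021 -0.1228 -0.0506] 46.2
-147 [-0.0024 -0.1288 -0.057 ] 49.2
-148 [-0.0024 -0.1308 -0.0593] 50.2
blank top 267 ((677.8307495117188, 1.3402824401855469), (64.0153579711914, 43.85407638549805), 83.12837982177734) [677.    1.8 132.1] r 75.1 dir -8.0
```

Second tooth confirmed (blank at -8°, expected -7.7°). Third stroke.

send_rows(steps=[[[0.0,-0.009,0],3,0.38],[[0.0,-0.0205,-0.0015],7,0.38],[[0.0,-0.0359,-0.0036],12.2,0.38],[[0.0,-0.053,-0.008],18.2,0.38],[[-0.0005,-0.0696,-0.0141],24.2,0.38],[[-0.001,-0.0854,-0.022],30.2,0.38],[[-0.0014,-0.1004,-0.0315],36.2,0.38],[[-0.0019,-0.1142,-0.0425],42.2,0.38],[[-0.0021,-0.1228,-0.0506],46.2,0.38],[[-0.0022,-0.1268,-0.055],48.2,0.38]])

```text
time: 16.05
tool_pos: [461.8, -81.7, 105.7]
tcp_rot: [1.906, 0.535, -1.87]
force: [4.5, -5.4, 2.1]
opening: 28.8
```

send_rows(steps=[[[0.0,-0.003,0],1,0.38],[[0.0,-0.006,0],2,0.38],[[0.0,-0.0065,0],2.2,0.38]])

```text
time: 16.35
tool_pos: [459.3, -77.8, 106.0]
tcp_rot: [1.935, 0.493, -1.889]
force: [23.6, -21.6, -13.1]
opening: 29.3
```

```bash
python3 arc.py -146 -141 -135 -129 -123 -117 -111 -106 -101 -98
```

```text
tcp [459.3 -77.8 106. ] f [ 23.6 -21.6 -13.1] open 29.3 t 16.35 radius 169.3 dir -147.9 yaw -59.6 j6 0.83
-146 [ 0.0012  0.0055 -0.0006] -1.9
-141 [ 0.0017  0.0202 -0.0021] -6.9
-135 [ 0.0023  0.0375 -0.0057] -12.9
-129 [ 0.0029  0.0544 -0.011 ] -18.9
-123 [ 0.0036  0.0706 -0.0181] -24.9
-117 [ 0.0042  0.0859 -0.0268] -30.9
-111 [ 0.0048  0.1003 -0.0371] -36.9
-106 [ 0.0053  0.1114 -0.0468] -41.9
-101 [ 0.0058  0.1217 -0.0574] -46.9
-98 [ 0.0061  0.1273 -0.0642] -49.9
```

send_rows(steps=[[[0.0,0.0055,0],-2.3,0.38],[[0.001,0.0202,-0.0021],-7.7,0.38],[[0.001,0.0375,-0.0057],-13.7,0.38],[[0.002,0.0544,-0.011],-19.7,0.38],[[0.002,0.0706,-0.0181],-25.7,0.38],[[0.003,0.0859,-0.0268],-31.7,0.38],[[0.004,0.1003,-0.0371],-37.7,0.38],[[0.004,0.1114,-0.0468],-42.7,0.38],[[0.005,0.1217,-0.0574],-47.7,0.38],[[0.005,0.127,-0.0636],-50.7,0.38]])

```text
time: 17.35
tool_pos: [578.7, -155.4, 106.3]
tcp_rot: [1.322, 1.096, -1.306]
force: [-0.0, 0.2, 1.0]
opening: 28.9
```

send_rows(steps=[[[0.0,0.0,0],0,0.1],[[0.0,0.0,0],0,-0.1],[[0.0,0.0,0],0,-0.1],[[-0.03,0.0,0],0,-0.1],[[-0.08,0.0,0],0,-0.5],[[-0.12,0.0,0],0,-1],[[-0.12,0.0,0],0,-1]])

```text
time: 18.05
tool_pos: [576.1, -153.1, 232.8]
tcp_rot: [1.326, 1.087, -1.302]
force: [0.1, 0.2, -0.3]
opening: 70.6
```

```bash
python3 nest.py; python3 -c "
from h import *
s=observe();print(s['opening'],s['q'].round(2))
go([653.5,-43,220],42.5)"
```

```text
blank top 279 ((653.5502319335938, -43.651214599609375), (64.6874771118164, 43.87392044067383), 41.40325927734375) [653.1 -42.8 131.9] r 74.6 dir -47.5
74.24446151918733 [-0.3  -0.08  1.65 -0.01  1.54 -0.14]
tcp [ 575.5 -153.   229.4] yaw -8.9 toolx [ 0.035 -0.022 -0.999] -> shift [ 0.0096  0.0597 -0.1209] turn -51.4 t 18.1
```

Third tooth confirmed (blank at -47.5°, expected -47.7°). The tool has picked up a 2.3° lean. It is mostly about the coming jaw axis, so it is tolerable. I'll move above the blank, jaws along its length.

send_rows(steps=[[[0.0,0.0597,-0.1205],-51.4,-1],[[0.0,0.0597,-0.1205],-51.4,-1],[[0.0,0.0597,-0.1205],-51.4,-1],[[0.0,0.0597,-0.1205],-51.4,-1],[[0.01,0.0597,-0.1205],-51.4,-1],[[0.01,0.0597,-0.1205],-51.4,-1],[[0.01,0.0597,-0.1205],-51.4,-1],[[0.01,0.0597,-0.1205],-51.4,-1]])

```text
time: 18.9
tool_pos: [653.1, -43.4, 218.8]
tcp_rot: [0.643, 1.431, -0.653]
force: [0.4, -0.2, -0.5]
opening: 93.0
```

```bash
python3 -c "
from h import *
s=observe();print(s['opening'],s['q'].round(2))
go([653.3,-43.2,165],42.3);go([653.3,-43.2,100],42.3)"
```

```text
92.9914041458968 [-0.1   0.05  1.53 -0.02  1.52 -0.83]
tcp [653.1 -43.4 218.8] yaw 42.2 toolx [ 0.034 -0.022 -0.999] -> shift [ 0.0538 -0.0002 -0.0021] turn -0.1 t 18.9
tcp [653.1 -43.4 218.8] yaw 42.2 toolx [ 0.034 -0.022 -0.999] -> shift [ 0.1188 -0.0009 -0.0046] turn -0.1 t 18.9
```

send_rows(steps=[[[0.03,0,-0.001],0,-1],[[0.053,0,-0.002],0,-1],[[0.053,0,-0.002],0,-1],[[0.053,0,-0.002],0,-1]])

```text
time: 19.3
tool_pos: [653.4, -43.2, 166.3]
tcp_rot: [0.645, 1.43, -0.655]
force: [-0.2, -0.4, 0.2]
opening: 93.2
```

```bash
python3 -c "
from h import *
go([653.3,-43.2,100],42.3)
c=capture('scene');save('s5.png',c['pixels'],(240,150,390,290),4.2)"
```

```text
tcp [653.4 -43.2 166.3] yaw 42.1 toolx [ 0.033 -0.022 -0.999] -> shift [ 0.0663 -0.0008 -0.0026] turn -0.2 t 19.3
```

View pics/s5.png

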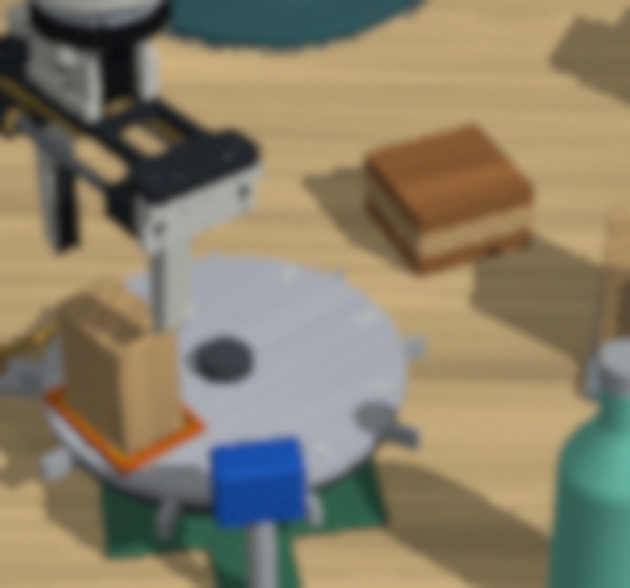

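The finger tips at crop (60,240) and (172,325) sit beyond the blank's two narrow ends. I'll descend with a force check.

send_rows(steps=[[[0.015,0,-0.0006],0,-1],[[0.026,0,-0.001],0,-1],[[0.03,0,-0.0012],0,-1],[[0.03,0,-0.0012],0,-1]])

```text
time: 19.75
tool_pos: [653.7, -42.9, 136.1]
tcp_rot: [0.644, 1.43, -0.655]
force: [-0.6, 0.2, -1.1]
opening: 93.1
```

send_rows(steps=[[[0.015,0,-0.0006],0,-1],[[0.03,0,-0.001],0,-1],[[0.036,0,-0.0014],0,-1],[[0.036,0,-0.0014],0,-1]])

```text
time: 20.15
tool_pos: [653.3, -42.6, 98.3]
tcp_rot: [0.644, 1.433, -0.656]
force: [0.4, 0.5, 0.0]
opening: 93.1
```

send_rows(steps=[[[0,0,0],0,0.1],[[0,0,0],0,0.1],[[0,0,0],0,0.3],[[0,0,0],0,1],[[0,0,0],0,1],[[0,0,0],0,1],[[0,0,0],0,1],[[0,0,0],0,1]], squeeze=25)

```text
time: 20.95
tool_pos: [653.4, -42.7, 98.8]
tcp_rot: [0.644, 1.432, -0.656]
force: [-2.6, -1.1, 4.9]
opening: 64.2
```

```bash
python3 nest.py; python3 -c "
from h import *
go([653.3,-43.2,100],42.3)"
```

```text
blank top 0 ((0.0, 0.0), (0.0, 0.0), 0.0) [nan nan nan] r nan dir nan
tcp [653.4 -42.7  98.7] yaw 42.1 toolx [ 0.031 -0.022 -0.999] -> shift [-0.0013 -0.0004  0.0004] turn -0.2 t 21.0nest.py:6: RuntimeWarning: Mean of empty slice.
  P=W[m];b=cv2.minAreaRect(P[:,:2].astype(np.float32));v=P[:,:2].mean(0)-A
  ret = um.true_divide(
nest.py:7: RuntimeWarning: Mean of empty slice.
  print("blank top",len(P),b,P.mean(0).round(1),"r",np.hypot(*v).round(1),"dir",np.degrees(np.arctan2(v[1],v[0])).round(1))
```

send_rows(steps=[[[-0.02,0,0.001],0,1],[[-0.05,0,0.002],0,1],[[-0.09,0,0.0036],0,1],[[-0.11,0,0.0044],0,1],[[-0.11,0,0.0044],0,1]])

```text
time: 21.5
tool_pos: [653.9, -43.6, 212.1]
tcp_rot: [0.645, 1.428, -0.654]
force: [0.3, -0.3, -2.7]
opening: 63.9
```

```bash
python3 -c "
from h import *
s=observe();print(s['opening']);go([518.6,332.6,210],-9)"
```

```text
63.921003637451584
tcp [653.9 -43.6 212.1] yaw 42.1 toolx [ 0.036 -0.022 -0.999] -> shift [-0.0111  0.1518 -0.3697] turn 51.1 t 21.5
```

send_rows(steps=[[[-0.011,0.152,-0.37],51.1,1],[[-0.011,0.152,-0.37],51.1,1],[[-0.011,0.152,-0.37],51.1,1],[[-0.011,0.152,-0.37],51.1,1],[[-0.011,0.152,-0.37],51.1,1],[[-0.011,0.152,-0.37],51.1,1],[[-0.011,0.152,-0.37],51.1,1],[[-0.011,0.152,-0.37],51.1,1],[[-0.011,0.152,-0.37],51.1,1],[[-0.011,0.152,-0.37],51.1,1]])

```text
time: 22.5
tool_pos: [517.5, 334.6, 208.1]
tcp_rot: [1.323, 1.09, -1.304]
force: [0.3, 0.0, -1.2]
opening: 64.2
```

send_rows(steps=[[[0,0,0],0,1],[[0,0,0],0,1]])

```text
time: 22.7
tool_pos: [517.7, 333.5, 207.2]
tcp_rot: [1.323, 1.09, -1.306]
force: [-0.6, -0.2, -0.9]
opening: 63.8
```

```bash
python3 -c "
from h import *
s=observe();print(s['opening'],s['q'].round(2));go([518.6,332.6,160],-9)"
```

```text
63.763762118511174 [ 0.55 -0.01  1.62 -0.04  1.52  0.71]
tcp [517.7 333.5 207.2] yaw -8.9 toolx [ 0.033 -0.024 -0.999] -> shift [ 0.0472 -0.0007 -0.0001] turn 0.1 t 22.7
```

send_rows(steps=[[[0.03,0,0],0,1],[[0.045,-0.0007,0],0,1],[[0.045,-0.0007,0],0,1],[[0.045,-0.0007,0],0,1]])

```text
time: 23.1
tool_pos: [518.8, 332.2, 162.6]
tcp_rot: [1.323, 1.09, -1.306]
force: [0.5, -0.9, -0.9]
opening: 63.9
```

```bash
python3 -c "
from h import *
s=observe();go([518.6,332.6,60],-9)
c=capture('scene');save('s6.png',c['pixels'],(370,150,460,260),5.4)
W=cloud(c);p=c['pixels'];hsv=cv2.cvtColor(p,cv2.COLOR_RGB2HSV);H,S,V=[hsv[...,i].astype(int) for i in range(3)]
K=np.array(c['intrinsics']);r=Rm(c['orientation']);o=np.array(c['origin']);M=Rm(s['tcp_rot']);t=s['tool_pos']
def pr(w):
    x=r.T@(np.array(w)-o);x=K@x/x[2];return ((x[:2]-[370,150])*5.4).round()
u=np.radians(-9);X=np.array([np.cos(u),np.sin(u)]);Y=np.array([-np.sin(u),np.cos(u)]);n=np.array([518.6,332.6])
for b in(1,-1):
    print('divider inner top front',b,pr(np.r_[n+50*X+b*27*Y,103]),'blank bottom front',pr(np.r_[t[:2]+32*X+b*21*Y,t[2]-47]))
"
```

```text
tcp [518.8 332.2 162.6] yaw -8.9 toolx [ 0.033 -0.024 -0.999] -> shift [ 0.1025 -0.004  -0.0022] turn 0.1 t 23.1
divider inner top front 1 [304. 359.] blank bottom front [294. 314.]
divider inner top front -1 [189. 346.] blank bottom front [205. 304.]
```

View pics/s6.png

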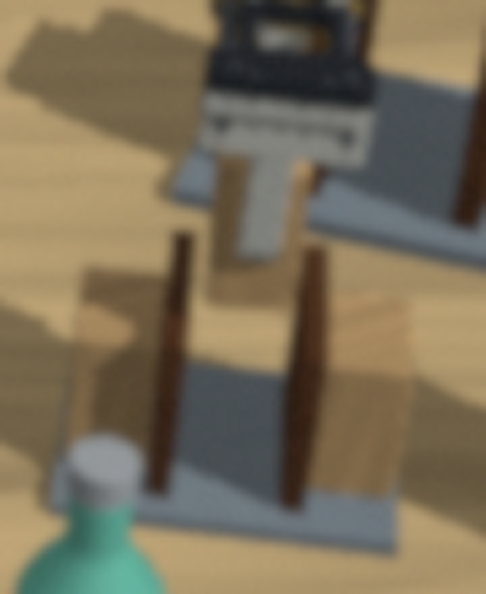

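Blank bottom at (207,302)–(295,308) matches the prediction. I'll check the dividers' inner front edges numerically; the observed feet are around (168,492) and (283,507).

```bash
python3 -c "
from h import *
c=capture('scene');p=c['pixels'].astype(int)
K=np.array(c['intrinsics']);r=Rm(c['orientation']);o=np.array(c['origin'])
def pr(w):
    x=r.T@(np.array(w)-o);x=K@x/x[2];return ((x[:2]-[370,150])*5.4).round()
u=np.radians(-9);X=np.array([np.cos(u),np.sin(u)]);Y=np.array([-np.sin(u),np.cos(u)])
n=np.array([518.6,332.6])
for z in (8,30,60,90,103):
  print(z,*[pr(np.r_[n+50*X+b*Y,z]) for b in(27,-27)])
lum=p.sum(-1)
for v in (218,224,230,236):
  print(v,(v-150)*5.4,'lum',list(zip(((np.arange(394,430)-370+.5)*5.4).round().astype(int),lum[v,394:430])))
W=cloud(c)
y=(W[...,:2]-n)@Y; x=(W[...,:2]-n)@X
for lo,hi in((-50,-15),(15,55)):
  for z0 in (30,60,96):
    m=(abs(x-50)<6)&(y>lo)&(y<hi)&(abs(W[...,2]-z0)<10)&(lum<230)
    print('div',lo,z0,m.sum(),np.percentile(y[m],[3,50,97]).round(1) if m.sum()>3 else '')
" | cut -c1-600
```

```text
8 [280. 510.] [171. 497.]
30 [286. 476.] [175. 463.]
60 [293. 429.] [181. 416.]
90 [301. 380.] [187. 367.]
103 [304. 359.] [189. 346.]
218 367.20000000000005 lum [(np.int64(132), np.int64(206)), (np.int64(138), np.int64(208)), (np.int64(143), np.int64(212)), (np.int64(148), np.int64(207)), (np.int64(154), np.int64(184)), (np.int64(159), np.int64(148)), (np.int64(165), np.int64(126)), (np.int64(170), np.int64(117)), (np.int64(176), np.int64(127)), (np.int64(181), np.int64(162)), (np.int64(186), np.int64(201)), (np.int64(192), np.int64(231)), (np.int64(197), np.int64(244)), (np.int64(202), np.int64(243)), (np.int64(208), np.int64(249)), (np.int64(213), np.int64(251)), (np.int64(219), np.int64(258)), (np.int64(224), np.int64(263
224 399.6 lum [(np.int64(132), np.int64(210)), (np.int64(138), np.int64(207)), (np.int64(143), np.int64(203)), (np.int64(148), np.int64(194)), (np.int64(154), np.int64(162)), (np.int64(159), np.int64(127)), (np.int64(165), np.int64(111)), (np.int64(170), np.int64(117)), (np.int64(176), np.int64(141)), (np.int64(181), np.int64(182)), (np.int64(186), np.int64(222)
[... 930 characters left out ...]
(np.int64(143), np.int64(307)), (np.int64(148), np.int64(206)), (np.int64(154), np.int64(137)), (np.int64(159), np.int64(119)), (np.int64(165), np.int64(140)), (np.int64(170), np.int64(204)), (np.int64(176), np.int64(268)), (np.int64(181), np.int64(301)), (np.int64(186), np.int64(296)), (np.int64(192), np.int64(278)), (np.int64(197), np.int64(260)), (np.int64(202), np.int64(247)), (np.int64(208), np.int64(241)), (np.int64(213), np.int64(238)), (np.int64(219), np.int64(238)), (np.int64(224), np.int64(233
div -50 30 24 [-39.  -35.2 -28.7]
div -50 60 30 [-39.1 -33.7 -28. ]
div -50 96 27 [-39.2 -34.7 -28.6]
div 15 30 23 [26.4 31.  36.3]
div 15 60 29 [26.3 31.6 37.2]
div 15 96 27 [26.5 32.3 37.7]
```

send_rows(steps=[[[0.02,-0.0008,-0.0003],0,1],[[0.05,-0.002,-0.0007],0,1],[[0.075,-0.003,-0.001],0,1],[[0.09,-0.0036,-0.0012],0,1],[[0.098,-0.004,-0.0013],0,1],[[0.101,-0.004,-0.0013],0,1],[[0.101,-0.004,-0.0013],0,1]])

```text
time: 23.9
tool_pos: [519.1, 332.4, 63.2]
tcp_rot: [1.325, 1.09, -1.304]
force: [0.3, 0.7, -1.2]
opening: 63.8
```

```bash
python3 -c "
from h import *
go([518.4,331.7,55],-9)"
```

```text
tcp [519.1 332.4  63.2] yaw -8.9 toolx [ 0.035 -0.022 -0.999] -> shift [ 0.0082 -0.0009  0.0007] turn 0.1 t 23.9
```

send_rows(steps=[[[0.003,-0.0005,0.0005],0,1],[[0.005,-0.001,0.0007],0,1],[[0.006,-0.001,0.0007],0,1],[[0.0065,-0.001,0.0007],0,1],[[0.0065,-0.001,0.0007],0,1]])

```text
time: 24.4
tool_pos: [518.3, 331.8, 56.7]
tcp_rot: [1.325, 1.09, -1.304]
force: [-0.2, -1.0, -2.1]
opening: 64.0
```

send_rows(steps=[[[0.001,0,0],0,1],[[0.001,0,0],0,1]])

```text
time: 24.6
tool_pos: [518.4, 331.9, 56.0]
tcp_rot: [1.326, 1.09, -1.303]
force: [-0.3, -0.5, 1.1]
opening: 64.0
```

send_rows(steps=[[[0.001,0,0],0,1],[[0.001,0,0],0,1]])

```text
time: 24.8
tool_pos: [518.5, 332.1, 55.7]
tcp_rot: [1.326, 1.09, -1.303]
force: [-2.8, -0.7, 6.8]
opening: 64.0
```

Contact. Release and lift straight up.

send_rows(steps=[[[0,0,0],0,-0.5],[[0,0,0],0,-0.7],[[0,0,0],0,-0.9],[[0,0,0],0,-0.9],[[-0.02,0.0008,0],0,-0.9],[[-0.06,0.0024,0.0006],0,-0.9],[[-0.1,0.004,0.001],0,-0.9],[[-0.14,0.0055,0.0013],0,-0.9],[[-0.18,0.007,0.0016],0,-0.9],[[-0.18,0.007,0.0016],0,-0.9]])

```text
time: 25.8
tool_pos: [519.9, 334.1, 242.2]
tcp_rot: [1.333, 1.088, -1.296]
force: [0.1, -0.1, 0.7]
opening: 88.4
```

```bash
python3 -c "
from h import *
s=observe();print(s['opening']);go([400,-330,300],-9)"
```

```text
88.36757938926382
tcp [519.9 334.1 242.2] yaw -8.9 toolx [ 0.043 -0.017 -0.999] -> shift [-0.0513 -0.0129  0.6752] turn 0.1 t 25.8
```

send_rows(steps=[[[-0.02,-0.29,-0.24],0,-0.9],[[-0.02,-0.29,-0.24],0,-0.9],[[-0.02,-0.29,-0.24],0,-0.9],[[-0.02,-0.29,-0.24],0,-0.9],[[-0.02,-0.29,-0.24],0,-0.9],[[-0.02,-0.29,-0.24],0,-0.9],[[-0.02,-0.29,-0.24],0,-0.9],[[-0.02,-0.29,-0.24],0,-0.9],[[-0.02,-0.29,-0.24],0,-0.9],[[-0.02,-0.29,-0.24],0,-0.9]])

```text
time: 26.8
tool_pos: [269.9, 616.5, 245.7]
tcp_rot: [1.331, 1.088, -1.296]
force: [-0.3, -0.3, 0.0]
opening: 88.4
```

```bash
python3 -c "
from h import *
c=capture('top');save('t2.png',c['pixels'],(200,90,440,260),3.3)
W=cloud(c);p=c['pixels'];hsv=cv2.cvtColor(p,cv2.COLOR_RGB2HSV);H,S=hsv[...,0].astype(int),hsv[...,1]
u=np.radians(-9);X=np.array([np.cos(u),np.sin(u)]);Y=np.array([-np.sin(u),np.cos(u)]);n=np.array([518.5,332])
a=(W[...,:2]-n)@X;b=(W[...,:2]-n)@Y
m=(abs(W[...,2]-88)<7)&(abs(b)<24)&(abs(a)<50);P=W[m];print('blank',m.sum(),a[m].mean(),b[m].mean(),P[:,2].mean(),cv2.minAreaRect(np.c_[a[m],b[m]].astype(np.float32)))
A=np.c_[a[m],b[m],np.ones(m.sum())];print('slope',np.linalg.lstsq(A,P[:,2],rcond=None)[0])
r=((H<8)|(H>172))&(S>120)&(W[...,2]>112)&(abs(W[...,0]-578)<60)&(abs(W[...,1]+140)<70);print('handle',W[r].mean(0),'was 578.2 -153.4')
yel=(H>8)&(H<34)&(S>130)&(W[...,2]>45)&(W[...,2]<70)&(np.hypot(W[...,0]-602.7,W[...,1]-12.2)<110)
v=W[yel].mean(0)[:2]-[602.7,12.2];print('nest dir',np.degrees(np.arctan2(v[1],v[0])),np.hypot(*v))
f=(W[...,2]>30)&(abs(W[...,0]-740)<60)&(abs(W[...,1]-234)<60);print('flask',W[f].mean(0))
f=(W[...,2]>45)&(abs(W[...,0]-384)<70)&(abs(W[...,1]-152)<70);print('tiles',W[f].mean(0))
print(observe()['force'],observe()['tool_pos'])
"
```

```text
blank 255 2.009880943665592 0.0517510876370386 88.51651493502217 ((2.5188026428222656, 0.15394210815429688), (43.04138946533203, 64.55674743652344), 89.7469482421875)
slope [-7.76363441e-03 -1.34426395e-02  8.85328146e+01]
handle [ 578.78217268 -153.59193253  126.05430382] was 578.2 -153.4
nest dir -48.34146431493537 75.4892703161435
flask [740.54806132 233.56959115 125.70453904]
tiles [384.25471492 152.54128589  54.05319101]
[ 1.12024502 -0.49772692  0.8540229 ] [270.47630569 616.03214197 245.96690086]
```

View pics/t2.png

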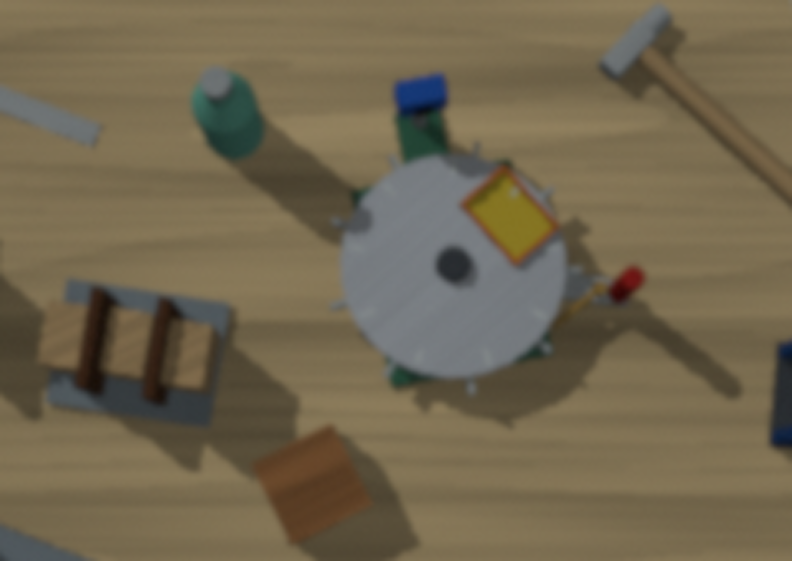

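The blank stands in the slot at crop (128,340), between the two fixed ones. The nest is empty at (510,215), the handle is at rest at (627,284), and the bystanders haven't moved. Handing in.

```bash
python3 -c "
from cell import close_job
print(close_job())"
```

```text
the job is handed in; nothing more can be done
None
```

The blank went into the orange nest, rode three full lever strokes, and now stands in the empty slot of the small grey rack. I handed the job in about 27 s into the run (72 s allowed); no verdict was reported.

**Strokes:** Each stroke ran until the force jumped to about 25–35 N at the lever's stop, then returned fully. After the third, the nest read −47.5° (expected −47.7°).

**Last checks (top camera, after release):**

| Item | Reading |
|---|---|
| Blank in the slot | about 2 mm along and under 1 mm across from centre |
| Blank top height | 88.5 mm (88 expected) |
| Blank lean | about 0.015 rad at most |
| Nest direction | −48° |
| Lever handle | within 1 mm of its rest position |
| Flask and tiles | unmoved to within 1 mm |
| Hammer | looks in place in the picture; I did not measure it |
| Arm | clear of everything, force reading near zero |

**What disagreed:**
- The two cameras differed by about 3 mm on the nest's position and 1–2 mm on the slot's. I used values in between, and both placements seated.
- The tool picked up about a 2.3° lean from the loaded lever strokes. I could not correct it with the moves available, but it did not affect the result.

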